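# Set the board stage to its red mark, then hold the loupe over the chip

### The job

Turn the black knob of the board stage until the stage's yellow pointer stands at the red mark on the white scale, and leave it there. Then pick up the black eye loupe, carry it over the things in between and hold it upright and centred over the chip with the yellow dot, its lower rim about 10 mm above the chip, touching neither chip nor board. Finish while still holding it there in the gripper, and do not shift the other loose things or push the board or its carriage by hand.

Things in the scene. Friction and masses are not known exactly. Their poses are not given: they have to be found in the camera images.
- knob_grip (a point): Grip point on the axis of the black ribbed round knob, 72 mm above the table. The knob is 27 mm in diameter, its axis is vertical, its top stands 87 mm and its 31 mm wide foot collar 51 to 55 mm above the table; it sits on a grey housing 46 mm high at one end (+y in the stage's frame) of the stage. It stays where it is left (light friction, about 0.04 N m).
- stage_knob (a joint): Turn of the knob in rad; grows counter-clockwise seen from above, stops at -1.5 and +1.5. One rad counter-clockwise moves the carriage, board and pointer 12 mm along the stage's +y (toward the knob); clockwise moves them away from it.
- stage: Fixed board stage on the table: aluminium base 92 x 138 x 20 mm. Origin: on the table under the stage, 61 mm from the knob along y; x across it, y along the carriage's travel with the knob at +y, z up. The white scale lies along the -x edge, 24 mm above the table.
- carriage: Dark sliding carriage 74 x 104 mm that carries a green circuit board 70 x 101 mm, its top 36 mm above the table and its highest parts 44 mm; only the knob should move it. Origin: centre of the carriage's underside, 26 mm above the table; axes as the stage's.
- pointer_tip (a point): Tip of the yellow pointer on the carriage, beside the white scale, 29 mm above the table; moves with the carriage. Axes as the stage's.
- mark_red: Red clip on the white scale, 5 mm wide along the scale, 6 mm high, fixed in this run; the mark to set the pointer to. Origin: under the clip's middle line, 24 mm above the table; axes as the stage's, so the pointer is aligned when it has the same y in the stage's frame.
- mark_blue: Blue clip, the same shape, on the other side of the pointer: not the one to use. Origin and axes as the red clip's.
- chip_top (a point): Centre of the top of the square black chip (20 x 20 mm) with a yellow dot of 6 mm, in the middle of the board, 39 mm above the table; moves with the carriage. z up.
- loupe_center (a point): Centre, half-way up, of the black eye loupe, which stands upright on the table: 35 mm high, 34 mm in diameter at its top and 28 mm at its foot, so its lower rim is 17.5 mm below this point. Mass about 30 g. z is its axis, up.
- green_roll: Roll of green labels standing on end, 68 mm in diameter, 50 mm high; bystander, loose. Origin: centre of its underside.
- solder_spool: Blue and white spool standing on end, 54 mm in diameter, 44 mm high; bystander, loose. Origin: centre of its underside.
- screwdriver_yellow: Yellow-handled screwdriver lying flat, 173 mm long (along its y), 19 mm high; bystander, loose. Origin: its middle, on the table.
- toggle_clamp: Fixed clamp with a red lever between loupe and stage: 151 mm long along its y (from -76 to +75 mm, the lever's end at +y), 44 mm wide, 53 mm high. Origin on the table, on its middle line.

How it is judged:
On the way, in this order (a step that is already met when the one before it is completed fails the run):
1. the pointer stands at the red mark, within 3 mm, and the knob is let go (y of pointer_tip in the frame of mark_red between -0.003 and 0.003 m and contact force between the fingers and stage below 0.2 N), for 0.3 s.
2. the loupe is lifted clear of the table (height (world z) of loupe_center above 0.06 m), for 0.2 s.
At the end, for the whole second after the job is handed in: Loupe gripped (over 1 N), still, upright within 8 degrees, within 6 mm of the chip's centre, lower rim 3 to 18 mm above the chip, touching neither chip nor board; robot off the stage; pointer still within 3 mm of the red mark (all of step 1 and horizontal distance between loupe_center and chip_top below 0.006 m and z of loupe_center in the frame of chip_top between 0.0205 and 0.0355 m and angle between loupe_center's own z axis and vertical below 0.14 rad and linear speed of loupe below 0.02 m/s and contact force between loupe and the fingers above 1 N and contact force between loupe and carriage below 0.05 N and contact force between the arm and stage below 0.2 N); the arm keeps its last pose, push and grip.
It fails at once if a bystander (green roll, spool, yellow screwdriver) is shifted by more than 15 mm (distance of any of green_roll, solder_spool, screwdriver_yellow from where it was at the start of the episode above 0.015 m).
It fails at once if the robot or the loupe pushes on the carriage or board with more than 2 N (contact force between any of the arm, the fingers, loupe and carriage above 2 N).
It also fails if it takes over 51 s, if anything falls off the work surface, if the arm or the gripper's body presses on something with over 40 N, if the wrist force passes 120 N, or if a joint passes its speed limit or range.

### The arm

A 7-joint arm with a two-finger parallel gripper is mounted at the origin on a cart in front of the work surface, level with it; the furniture and walls round the work are solid. World frame = base frame: x ahead of the robot, y to its left, z up, the work surface at z = 0. Lengths are in m, angles in rad, forces in N, time in s.
With the tool pointing down it reaches from about 0.425 to 0.875 m from the base axis. Payload 9.9 kg.
Tool frame: the origin (TCP) lies at the very end of the fingers, on their centre line; the grasp point (between the pads) lies 19 mm behind it; z points along the fingers, y is the line along which they close (so a half turn about z gives the same grasp; the last joint's range is limited). The gripper opens to 85 mm and grips with 20 to 120 N. Pads are 22 mm wide; open, the fingers measure 114 mm over their backs; the gripper's body (76 mm by 85 mm) begins 54 mm behind the grasp point. The pads swing forward as they close: fully open they stand 13 mm farther back than shut.
Start: joints at [1.079, 0.576, 0.025, 1.437, -0.015, 1.129, -0.057], TCP at [0.268, -0.62, 0.231] pointing down, gripper open.
Joint ranges: [-2.76, 2.76], [-0.34, 2.15], [-1.52, 1.57], [0.19, 2.46], [-1.09, 4.23], [0.17, 1.99], [-2.82, 2.82]. Speed limits (rad/s): [2.22, 2.22, 3.01, 3.01, 3.14, 3.14, 3.14].

### API

Orientations are given as a unit quaternion [x, y, z, w].
In Python, from station import arm gives the robot as it stands.
- The arm moves only by the shell command python3 -m inch 'ROWS' [FORCE]. ROWS is JSON, a list of rows, each a list of 3 entries, a list of its own where there are three numbers: the turn, a rotation vector about the tool's x, y, z normalised to -1 to 1, where 1 is 2 pi rad, then the shift along the tool's x, y, z normalised to -1 to 1, where 1 is 200 mm, then the opening, from -1 (shut) to 1 (fully open), so that 0 is half open. A call has exactly 10 rows; each row is the pose to reach, as a shift and turn from the pose commanded when the call began, along the tool's axes at that moment, turning the shorter way round; what a row does not reach only later rows make up. A row lasts 1/8 s, in which the tool goes at most 62.5 mm and 10.7 degrees, less where a joint would pass 70% of its speed; a pose out of reach is approached as far as the arm can. A call with a number of a shift or a turn outside -1 to 1 is refused whole. A call with a gripper value outside its range is refused whole. The fingers move at their own pace and stop on an object; FORCE is the grip in N (left out, the last holds). Time passes only in rows, so rows that repeat a pose let the fingers close, or fill a call up. It gives the time, the measured TCP pose, the force, the opening and the grip force at its end, in the units of the state.
- arm.read_state(): the state, without advancing time (a new reading comes with each control period).
- arm.get_image(name): name is "scene" or "side" or "wrist"; returns (picture, depth): 384x512x3 uint8, red, green, blue; 384x512 float32, m along the optical axis (not along the pixel's ray), 0 where there is no reading.
- arm.get_calibration(name): a dict with "fx", "fy", "cx", "cy" (pixels), "R" (3x3) and "t" (3): a world point X has camera coordinates R X + t; the wrist camera has in their place "tool_from_camera" (4x4, takes a point from camera to tool coordinates, whose origin is the TCP and whose axes are the flange's). Camera axes: x right, y down, z forward; pixel columns grow to the right and rows downward; lengths in m; the calibration is good to about 2 mm. A picture is of the moment at which its call begins: read the wrist's pose just before it. get_calibration takes no time and is no camera call.
- arm.hand_in(): hands the job in; it is judged then, once.
Trained networks look in the newest picture that a camera, given by its name, has taken for a name from the list of things; names that differ only in an ending like _2 or _b are one class to them, and where a whole thing is asked for, a point or a joint stands for the part that bears it (a point fixed in the world has none). Each returns a list of dicts, best first, with "p" (0 to 1); they miss things now and then, are a little off and sometimes report something else, mostly with a low value. They report only what shows in the picture. A call takes as long as a camera call.
- arm.silhouettes(camera, thing): "pixels" (384x512 bool, what is visible of it).
- arm.mark_of(camera, thing): "at" ([x, y, z] in m, in the coordinates of the camera as it stood for that picture, good to about 4 mm: a listed point, or the origin of a listed thing).
The state is a dict: "time_s": time; "joints": joint angles; "qvel": joint speeds; "joint_torque": joint torques, N m; "tool_pos": TCP position; "orientation": TCP orientation; "contact_force": force on the tool from outside, world axes, zero at the start; "moment": the same for the moment, N m; "grip_width": finger opening in m; "gripper_force": force on a finger pad.
Only numpy, scipy, OpenCV 4.12 (cv2) and the standard library are available. Lean on these libraries where they do the work, as an engineer would, in place of code of your own. Each camera call takes 0.05 s, during which the arm holds its last target. There are 200 camera calls.

## Working session

There is one attempt and no reset: what is moved stays moved. The work goes in short steps, Python scripts to look and compute and a shell command to move; the robot and the scene stay as the last step left them, time stands still between calls to the robot, and variables do not carry over. Pictures are saved under pics/ and viewed, at most 12 in all, crops included, and the job is handed in when it is done.

```bash
ls; mkdir -p pics; cat > h.py <<'E'
import numpy as np, cv2
from station import arm
from scipy.spatial.transform import Rotation as Ro
def cam2world(name,p,st=None):
    c=arm.get_calibration(name); p=np.asarray(p,float)
    if name!='wrist': return np.array(c['R']).T@(p-np.array(c['t']))
    T=np.array(c['tool_from_camera']); q=T[:3,:3]@p+T[:3,3]
    return Ro.from_quat(st['orientation']).apply(q)+np.array(st['tool_pos'])
def save(img,n): cv2.imwrite('pics/'+n,img[:,:,::-1])
def marks(name,things,st=None):
    for t in things:
        r=arm.mark_of(name,t)
        for d in r[:2]: print(name,t,round(d['p'],2),cam2world(name,d['at'],st).round(4))
E
python3 - <<'E'
from h import *
st=arm.read_state(); print({k:np.round(v,3) for k,v in st.items()})
ims=[]
for n in ['scene','side']:
    im,d=arm.get_image(n); ims.append(im)
    marks(n,['knob_grip','stage','pointer_tip','mark_red','mark_blue','chip_top','loupe_center','green_roll','solder_spool','screwdriver_yellow','toggle_clamp'])
save(cv2.resize(np.vstack(ims),None,fx=.78,fy=.78),'a.png')
E
```

```text
pics
{'time_s': np.float64(0.0), 'joints': array([ 1.079,  0.577,  0.025,  1.438, -0.015,  1.129, -0.056]), 'qvel': array([ 0.001,  0.001,  0.   , -0.   , -0.001,  0.001,  0.001]), 'joint_torque': array([-1.0000e-03, -7.6577e+01,  2.2500e+00, -2.8598e+01,  1.5000e-02,
        1.3000e-02, -0.0000e+00]), 'tool_pos': array([ 0.268, -0.619,  0.23 ]), 'orientation': array([ 0.979,  0.203, -0.   , -0.001]), 'contact_force': array([-0.4  ,  0.151,  0.106]), 'moment': array([ 0.034,  0.006, -0.031]), 'gripper_force': np.float64(0.0), 'grip_width': np.float64(0.085)}
scene knob_grip 0.69 [0.4945 0.117  0.0725]
scene stage 0.71 [5.443e-01 7.660e-02 3.000e-04]
scene pointer_tip 0.7 [0.5279 0.0245 0.0288]
scene mark_red 0.4 [0.5196 0.0281 0.0209]
scene mark_blue 0.6 [0.5381 0.0125 0.0243]
scene chip_top 0.76 [0.5651 0.063  0.0443]
scene loupe_center 0.57 [0.5323 0.4109 0.0155]
scene loupe_center 0.19 [0.5639 0.0666 0.0285]
scene green_roll 0.58 [0.4349 0.243  0.004 ]
scene screwdriver_yellow 0.65 [0.642  0.4368 0.0032]
side knob_grip 0.75 [0.5069 0.1232 0.0683]
side stage 0.65 [0.5372 0.0704 0.0006]
side pointer_tip 0.71 [0.5329 0.0291 0.0221]
side mark_red 0.4 [0.5164 0.0338 0.0223]
side mark_red 0.24 [0.5628 0.0672 0.0257]
side mark_blue 0.37 [0.5378 0.0165 0.022 ]
side chip_top 0.73 [0.5651 0.0672 0.0337]
side chip_top 0.28 [0.5143 0.0317 0.0221]
side loupe_center 0.75 [0.5031 0.1202 0.0672]
side loupe_center 0.45 [0.5375 0.4099 0.0121]
side green_roll 0.58 [ 0.4311  0.2427 -0.0073]
side solder_spool 0.64 [ 0.616   0.2446 -0.0008]
side screwdriver_yellow 0.74 [0.5359 0.0125 0.0223]
side screwdriver_yellow 0.53 [0.5046 0.1213 0.0688]
side toggle_clamp 0.17 [ 0.6174  0.2435 -0.0011]
```

View pics/a.png

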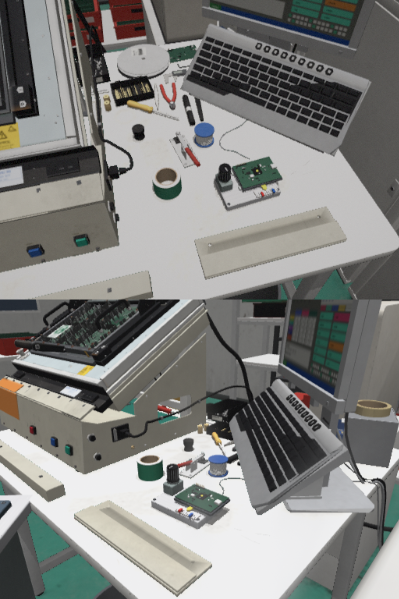

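The top half is the scene camera: knob (223,173), loupe (138,132), roll (167,182), spool (204,133), and the clamp (184,150) between loupe and stage. The bottom half shows the same layout from the side. I'll move towards the stage for a close look.

```bash
R='[[0,0,0],[1,-1,-0.4],1]'
cat >> h.py <<'E'
def go(pos,yaw_deg=None):
    "shift/turn for a tool-down target; yaw = heading of tool x"
    st=arm.read_state(); r=Ro.from_quat(st['orientation']); print('t',round(st['time_s'],2),'pos',np.round(st['tool_pos'],4),'joints',np.round(st['joints'],2))
    print('shift',(r.inv().apply(np.array(pos)-st['tool_pos'])/.2).round(3))
    x=r.apply([1,0,0]); print('yaw now',np.degrees(np.arctan2(x[1],x[0])).round(2))
    if yaw_deg is not None:
        a=np.radians(yaw_deg); t=Ro.from_matrix(np.array([[np.cos(a),np.sin(a),0],[np.sin(a),-np.cos(a),0],[0,0,-1]]))
        print('turn',((r.inv()*t).as_rotvec()/2/np.pi).round(4))
E
python3 -m inch '[[[0,0,0],[1,-1,-0.4],1],[[0,0,0],[1,-1,-0.4],1],[[0,0,0],[1,-1,-0.4],1],[[0,0,0],[1,-1,-0.4],1],[[0,0,0],[1,-1,-0.4],1],[[0,0,0],[1,-1,-0.4],1],[[0,0,0],[1,-1,-0.4],1],[[0,0,0],[1,-1,-0.4],1],[[0,0,0],[1,-1,-0.4],1],[[0,0,0],[1,-1,-0.4],1]]' && python3 -m inch '[[[0,0,0],[1,-1,0],1],[[0,0,0],[1,-1,0],1],[[0,0,0],[1,-1,0],1],[[0,0,0],[1,-1,0],1],[[0,0,0],[1,-1,0],1],[[0,0,0],[1,-1,0],1],[[0,0,0],[1,-1,0],1],[[0,0,0],[1,-1,0],1],[[0,0,0],[1,-1,0],1],[[0,0,0],[1,-1,0],1]]'
python3 -c "
from h import *
print(arm.get_calibration('wrist'))
go([.45,.05,.30],23.4)"
```

```text
time_s: 2.45
tool_pos: [0.3716, -0.3572, 0.311]
orientation: [0.979, 0.202, -0.0, -0.0]
contact_force: [0.1, 0.1, -0.3]
grip_width: 0.0857
gripper_force: 0.0
time_s: 3.7
tool_pos: [0.4761, -0.0943, 0.3113]
orientation: [0.979, 0.202, 0.0, 0.0]
contact_force: [0.3, 0.5, 0.2]
grip_width: 0.0854
gripper_force: 0.0
{'fx': 265.65680414529425, 'fy': 265.65680414529425, 'cx': 255.36874937577124, 'cy': 190.96895175846063, 'tool_from_camera': array([[ 5.40627279e-04, -9.56589724e-01, -2.91437486e-01,
         7.42786356e-02],
       [ 9.99998862e-01,  9.27677735e-04, -1.18989609e-03,
        -5.19659174e-04],
       [ 1.40860244e-03, -2.91436511e-01,  9.56589137e-01,
        -1.42363175e-01],
       [ 0.00000000e+00,  0.00000000e+00,  0.00000000e+00,
         1.00000000e+00]])}
t 3.7 pos [ 0.4761 -0.0943  0.3113] joints [ 0.24  0.23 -0.18  1.79  0.05  1.13 -1.12]
shift [ 0.165 -0.715  0.057]
yaw now 23.31
turn [ 0.     -0.     -0.0003]
```

```bash

python3 -m inch '[[[0,0,0],[0.5,-0.85,0.3],1],[[0,0,0],[0.5,-0.85,0.3],1],[[0,0,0],[0.5,-0.85,0.3],1],[[0,0,0],[0.5,-0.85,0.3],1],[[0,0,0],[0.5,-0.85,0.3],1],[[0,0,0],[0.5,-0.85,0.3],1],[[0,0,0],[0.5,-0.85,0.3],1],[[0,0,0],[0.5,-0.85,0.3],1],[[0,0,0],[0.5,-0.85,0.3],1],[[0,0,0],[0.5,-0.85,0.3],1]]'
cat >> h.py <<'E'
KN=['knob_grip','stage','pointer_tip','mark_red','mark_blue','chip_top']
E
python3 -c "
from h import *
st=arm.read_state(); im,d=arm.get_image('wrist'); save(im,'b.png'); np.save('d.npy',d)
marks('wrist',KN,st)
go([.5,.118,.06],23.4)"
```

```text
time_s: 4.95
tool_pos: [0.5006, 0.1017, 0.2514]
orientation: [0.979, 0.202, 0.0, 0.0]
contact_force: [0.4, -0.6, 0.1]
grip_width: 0.085
gripper_force: 0.0
wrist knob_grip 0.72 [0.4985 0.1235 0.0695]
wrist stage 0.65 [ 0.5401  0.0757 -0.0053]
wrist pointer_tip 0.59 [0.5268 0.0277 0.0291]
wrist mark_red 0.36 [0.5169 0.0278 0.024 ]
wrist mark_blue 0.5 [0.5147 0.0283 0.0245]
wrist mark_blue 0.39 [0.5423 0.0125 0.0204]
wrist chip_top 0.9 [0.5679 0.067  0.0371]
wrist chip_top 0.5 [ 0.6168  0.2467 -0.0015]
t 5.3 pos [0.5006 0.1019 0.2513] joints [-0.09  0.32 -0.28  1.83  0.1   1.01 -1.57]
shift [ 0.029 -0.075  0.956]
yaw now 23.37
turn [-0.      0.     -0.0001]
```

View pics/b.png

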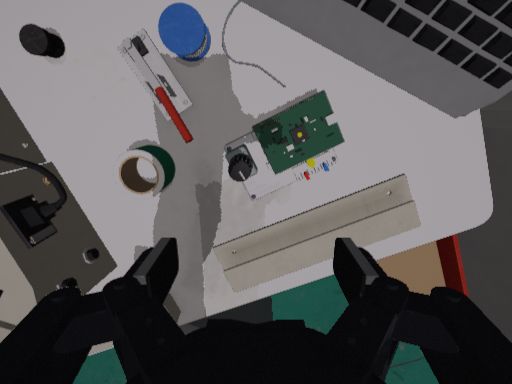

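The wrist picture shows the knob at (240,165), red clip (307,175), yellow pointer (311,162), blue clip (326,167), and the yellow-dot chip at (299,135). I'll measure these by colour.

```bash

cat >> h.py <<'E'
def ray(uv,z,st,name='wrist'):
    c=arm.get_calibration(name); p=np.array([(uv[0]-c['cx'])/c['fx'],(uv[1]-c['cy'])/c['fy'],1.])
    o=cam2world(name,[0,0,0],st); e=cam2world(name,p,st)
    return o+(e-o)*(z-o[2])/(e[2]-o[2])
def blobs(im,col,box,st,z):
    x0,y0,x1,y1=box; hsv=cv2.cvtColor(im,cv2.COLOR_RGB2HSV); h,s,v=cv2.split(hsv)
    rng={'red':((h<8)|(h>172)),'yellow':(h>22)&(h<38),'blue':(h>100)&(h<130)}[col]
    m=(rng&(s>130)&(v>60)).astype(np.uint8); k=np.zeros_like(m); k[y0:y1,x0:x1]=m[y0:y1,x0:x1]
    n,_,S,C=cv2.connectedComponentsWithStats(k)
    out=[]
    for i in range(1,n):
        if S[i,4]>6: print(col,S[i].tolist(),C[i].round(1),ray(C[i],z,st)[:2].round(4)); out.append(ray(C[i],z,st))
    return out
E
python3 -c "
from h import *
st=arm.read_state(); im=cv2.imread('pics/b.png')[:,:,::-1].copy()
for c in ['red','yellow','blue']: blobs(im,c,(285,120,350,195),st,.03)
print('dot'); blobs(im,'yellow',(285,120,312,145),st,.039)
for cam in ['wrist']:
    r=arm.silhouettes(cam,'knob_grip')
    for q in r[:1]:
        ys,xs=np.nonzero(q['pixels']); print('knob',q['p'],len(xs),xs.min(),xs.max(),ys.min(),ys.max(),xs.mean(),ys.mean(), ray((xs.mean(),ys.mean()),.075,st))
crop=cv2.resize(im[110:220,215:360],None,fx=5,fy=5,interpolation=cv2.INTER_CUBIC); save(crop,'c.png')
"
```

```text
red [304, 172, 6, 8, 26] [306.2 175.2] [0.5164 0.032 ]
yellow [297, 132, 5, 6, 21] [299.3 134.2] [0.5633 0.0659]
yellow [306, 157, 9, 11, 57] [310.6 162. ] [0.5356 0.0349]
blue [323, 163, 6, 8, 25] [325.1 166.4] [0.5381 0.0135]
dot
yellow [297, 132, 5, 6, 21] [299.3 134.2] [0.5634 0.0675]
knob 0.88 552 228 252 153 180 240.17934782608697 166.8514492753623 [0.5001921  0.12295289 0.075     ]
```

View pics/c.png

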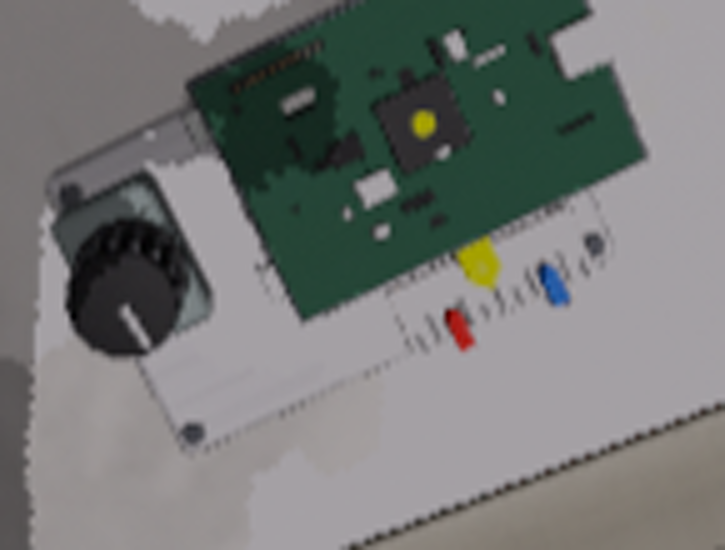

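The crop shows the knob top at (123,298), pointer tip (487,290), and red clip (459,329) in crop pixels. The pointer needs about +12.6 mm, or 1.05 rad CCW.

```bash
python3 -c "
from h import *
st=arm.read_state()
k=ray((215.5+123/5-.5,110+298/5),.087,st); print(k)
go([k[0],k[1],.06],23.4)"
```

```text
[0.49944491 0.12263661 0.087     ]
t 5.35 pos [0.5006 0.1019 0.2513] joints [-0.09  0.32 -0.28  1.83  0.1   1.01 -1.57]
shift [ 0.036 -0.097  0.956]
yaw now 23.37
turn [-0.      0.     -0.0001]
```

```bash

python3 -m inch '[[[0,0,0],[0.035,-0.1,0.2],1],[[0,0,0],[0.035,-0.1,0.4],1],[[0,0,0],[0.035,-0.1,0.6],1],[[0,0,0],[0.035,-0.1,0.8],1],[[0,0,0],[0.035,-0.1,0.95],1],[[0,0,0],[0.035,-0.1,0.95],1],[[0,0,0],[0.035,-0.1,0.95],-0.6],[[0,0,0],[0.035,-0.1,0.95],-0.6],[[0,0,0],[0.035,-0.1,0.95],-0.6],[[0,0,0],[0.035,-0.1,0.95],-0.6]]' 25
python3 -c "
from h import *
go([.4998,.1226,.06],83.4)
marks('scene',['knob_grip'])"
```

```text
time_s: 6.6
tool_pos: [0.4999, 0.1226, 0.0624]
orientation: [0.979, 0.202, 0.001, 0.0]
contact_force: [0.5, -2.2, 8.8]
grip_width: 0.0259
gripper_force: 24.8
t 6.6 pos [0.4999 0.1226 0.0624] joints [-0.18  0.57 -0.22  2.04  0.23  0.55 -1.73]
shift [-0.001 -0.     0.012]
yaw now 23.33
turn [ 0.0003 -0.0002 -0.1669]
scene knob_grip 0.69 [0.4945 0.117  0.0725]
```

```bash

python3 -m inch '[[[0,0,-0.025],[0,0,0],-0.6],[[0,0,-0.05],[0,0,0],-0.6],[[0,0,-0.075],[0,0,0],-0.6],[[0,0,-0.1],[0,0,0],-0.6],[[0,0,-0.125],[0,0,0],-0.6],[[0,0,-0.145],[0,0,0],-0.6],[[0,0,-0.16],[0,0,0],-0.6],[[0,0,-0.167],[0,0,0],-0.6],[[0,0,-0.167],[0,0,0],-0.6],[[0,0,-0.167],[0,0,0],-0.6]]'
python3 - <<'E'
from h import *
st=arm.read_state(); im,d=arm.get_image('wrist'); 
go([.4998,.1226,.06],83.4)
r,=[blobs(im,c,(0,0,512,384),st,.03) for c in ['red']]
blobs(im,'yellow',(0,0,512,384),st,.03)
blobs(im,'blue',(0,0,512,384),st,.03)
save(im,'d.png')
E
```

```text
time_s: 7.9
tool_pos: [0.4986, 0.1235, 0.0623]
orientation: [0.746, 0.666, 0.0, 0.0]
contact_force: [-5.2, 0.7, 11.6]
grip_width: 0.0263
gripper_force: 25.3
t 7.95 pos [0.4986 0.1235 0.0623] joints [ 0.02  0.61 -0.52  2.04  0.51  0.63 -0.96]
shift [-0.004  0.006  0.012]
yaw now 83.52
turn [ 0.     -0.      0.0003]
red [237, 0, 79, 122, 2603] [275.   58.3] [0.5216 0.2261]
blue [371, 0, 134, 59, 4107] [439.5  21.5] [0.6175 0.2346]
```

View pics/d.png

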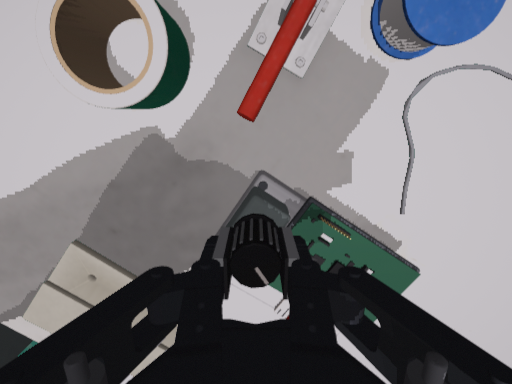

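The knob is gripped at (256,250), and the fingers hide the pointer. I'll check it with the fixed cameras before letting go.

```bash
python3 - <<'E'
from h import *
cs=[]
for n in ['scene','side']:
    im,d=arm.get_image(n); c=arm.get_calibration(n)
    p=np.array(c['R'])@[.53,.03,.03]+c['t']; u=int(c['cx']+c['fx']*p[0]/p[2]); v=int(c['cy']+c['fy']*p[1]/p[2]); print(n,u,v)
    ray0=ray
    globals()['ray']=lambda uv,z,st:ray0(uv,z,st,n)
    import h; h.ray=lambda uv,z,st:ray0(uv,z,st,n)
    for col in ['red','yellow','blue']: blobs(im,col,(u-25,v-25,u+25,v+25),None,.029)
    marks(n,['pointer_tip','mark_red','mark_blue','chip_top'])
    cs.append(cv2.resize(im[v-35:v+25,u-40:u+40],None,fx=5,fy=5,interpolation=cv2.INTER_CUBIC))
save(np.hstack(cs),'e.png')
E
```

```text
scene 338 242
scene pointer_tip 0.58 [ 6.435e-01  4.350e-01 -1.000e-04]
side 238 266Traceback (most recent call last):
  File "<stdin>", line 9, in <module>
  File "h.py", line 34, in blobs
    if S[i,4]>6: print(col,S[i].tolist(),C[i].round(1),ray(C[i],z,st)[:2].round(4)); out.append(ray(C[i],z,st))
                                                       ~~~^^^^^^^^^^^
  File "<stdin>", line 8, in <lambda>
TypeError: <lambda>() takes 3 positional arguments but 4 were given
```

```bash
sed -i "s/def blobs(im,col,box,st,z):/def blobs(im,col,box,st,z,name='wrist'):/; s/ray(C\[i\],z,st)/ray(C[i],z,st,name)/g" h.py; python3 - <<'E'
from h import *
n='side'; im,d=arm.get_image(n)
a={}
for col in ['red','yellow','blue']: a[col]=blobs(im,col,(210,240,265,295),None,.029,n)
marks(n,['pointer_tip','mark_red','mark_blue','chip_top'])
y=np.array([-.755,.655,0])
print({c:[round(float(q@y),4) for q in v] for c,v in a.items()})
save(cv2.resize(im[230:300,195:290],None,fx=6,fy=6,interpolation=cv2.INTER_CUBIC),'e.png')
E
```

```text
red [229, 268, 5, 5, 18] [230.8 269.8] [0.5167 0.0238]
yellow [234, 263, 7, 5, 27] [236.8 265.1] [0.5266 0.0371]
blue [243, 274, 4, 4, 7] [244.3 275.3] [0.5387 0.0073]
side pointer_tip 0.95 [0.5216 0.035  0.0247]
side pointer_tip 0.68 [0.5389 0.4103 0.0116]
side mark_red 0.36 [0.5158 0.0316 0.0234]
side mark_blue 0.42 [0.5374 0.0142 0.024 ]
side chip_top 0.7 [0.5561 0.0734 0.0343]
{'red': [-0.3745], 'yellow': [-0.3733], 'blue': [-0.4019]}
```

View pics/e.png

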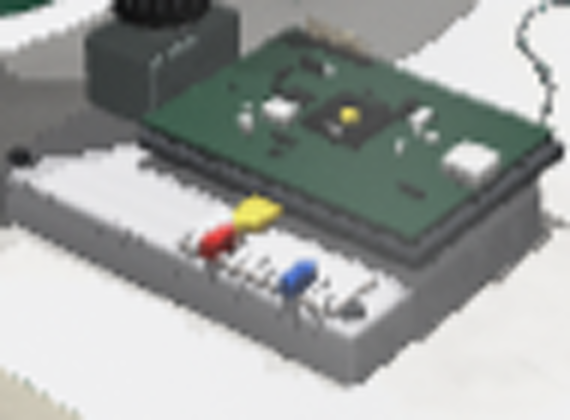

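The side view shows the yellow pointer (255,213) next to the red clip (217,240), about aligned. I'll let go, rise, and check from the wrist.

```bash

python3 -m inch '[[[0,0,0],[0,0,0],0],[[0,0,0],[0,0,0],1],[[0,0,0],[0,0,0],1],[[0,0,0],[0,0,-0.2],1],[[0,0,0],[0,0,-0.4],1],[[0,0,0],[0,0,-0.6],1],[[0,0,0],[0,0,-0.8],1],[[0,0,0],[0,0,-0.95],1],[[0,0,0],[0,0,-0.95],1],[[0,0,0],[0,0,-0.95],1]]'
python3 - <<'E'
from h import *
st=arm.read_state(); im,d=arm.get_image('wrist'); save(im,'f.png')
a={}
for col in ['red','yellow','blue']: a[col]=blobs(im,col,(256,140,420,330),st,.03)
blobs(im,'yellow',(256,140,420,330),st,.039)
for t in [.64,.655,.67]:
    y=np.array([-np.sqrt(1-t*t),t,0]); print(t,{c:[round(float(q@y),4) for q in v] for c,v in a.items()})
marks('wrist',['chip_top','loupe_center','toggle_clamp'],st)
go([.535,.41,.25])
E
```

```text
time_s: 9.75
tool_pos: [0.4988, 0.1226, 0.2506]
orientation: [0.746, 0.666, -0.0, -0.0]
contact_force: [-0.1, 0.1, -0.2]
grip_width: 0.0853
gripper_force: 0.0
red [272, 222, 5, 7, 23] [274. 225.] [0.5157 0.0318]
yellow [297, 194, 4, 6, 19] [298.5 196.4] [0.5549 0.0724]
yellow [277, 213, 8, 9, 52] [280.  216.9] [0.5257 0.0436]
blue [287, 232, 6, 6, 22] [289.5 234.6] [0.5374 0.0135]
yellow [297, 194, 4, 6, 19] [298.5 196.4] [0.5537 0.0754]
yellow [277, 213, 8, 9, 52] [280.  216.9] [0.5252 0.0474]
0.64 {'red': [-0.3759], 'yellow': [-0.38, -0.376], 'blue': [-0.4043]}
0.655 {'red': [-0.3689], 'yellow': [-0.3719, -0.3687], 'blue': [-0.3972]}
0.67 {'red': [-0.3616], 'yellow': [-0.3634, -0.361], 'blue': [-0.3899]}
wrist chip_top 0.85 [0.5563 0.0771 0.0396]
wrist toggle_clamp 0.45 [ 0.4298  0.2372 -0.0005]
t 9.95 pos [0.4987 0.1228 0.2504] joints [ 0.16  0.37 -0.68  1.81  0.27  1.05 -0.74]
shift [1.447e+00 1.700e-02 1.000e-03]
yaw now 83.49
```

View pics/f.png

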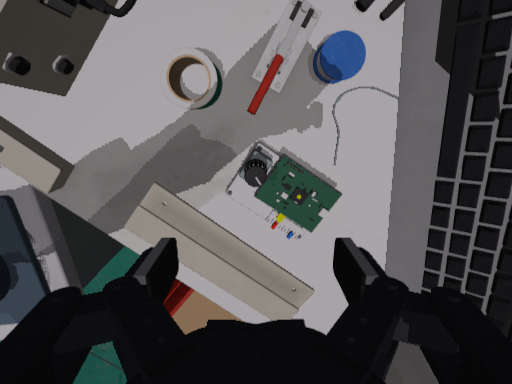

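The pointer is aligned with red within about 0.6 mm: pointer at (280,217), red clip (274,225), chip dot (298,196). Next is the loupe.

```bash

python3 -m inch '[[[0,0,0],[0.3,0,-0.05],1],[[0,0,0],[0.6,0,-0.05],1],[[0,0,0],[0.9,0,-0.05],1],[[0,0,0],[1,0,-0.05],1],[[0,0,0],[1,0,-0.05],1],[[0,0,0],[1,0,-0.05],1],[[0,0,0],[1,0,-0.05],1],[[0,0,0],[1,0,-0.05],1],[[0,0,0],[1,0,-0.05],1],[[0,0,0],[1,0,-0.05],1]]'
python3 - <<'E'
from h import *
st=arm.read_state(); im,d=arm.get_image('wrist'); save(im,'g.png')
marks('wrist',['loupe_center','screwdriver_yellow','green_roll','solder_spool','toggle_clamp'],st)
for q in arm.silhouettes('wrist','loupe_center')[:2]:
    ys,xs=np.nonzero(q['pixels']); print(q['p'],len(xs),xs.min(),xs.max(),ys.min(),ys.max(),xs.mean(),ys.mean(), ray((xs.mean(),ys.mean()),.022,st), 'depth',np.median(d[q['pixels']]))
go([.535,.41,.25])
E
```

```text
time_s: 11.2
tool_pos: [0.5219, 0.3215, 0.2614]
orientation: [0.746, 0.666, 0.0, 0.0]
contact_force: [0.0, -1.0, 0.1]
grip_width: 0.0857
gripper_force: 0.0
wrist loupe_center 0.94 [0.5379 0.4067 0.0182]
wrist screwdriver_yellow 0.78 [ 0.6387  0.4394 -0.0016]
wrist screwdriver_yellow 0.65 [ 6.162e-01  2.466e-01 -5.000e-04]
wrist green_roll 0.93 [0.4302 0.2395 0.0027]
wrist solder_spool 0.93 [ 0.6166  0.2458 -0.0021]
wrist solder_spool 0.24 [0.5393 0.4079 0.0184]
wrist toggle_clamp 0.43 [ 0.6176  0.2455 -0.0014]
0.59 534 248 272 85 111 259.7059925093633 97.77902621722846 [0.53758173 0.41144844 0.022     ] depth 0.34870023
t 11.55 pos [0.5218 0.3218 0.2613] joints [-0.21  0.52 -0.67  1.55  0.34  1.19 -1.06]
shift [0.446 0.015 0.056]
yaw now 83.49
```

View pics/g.png

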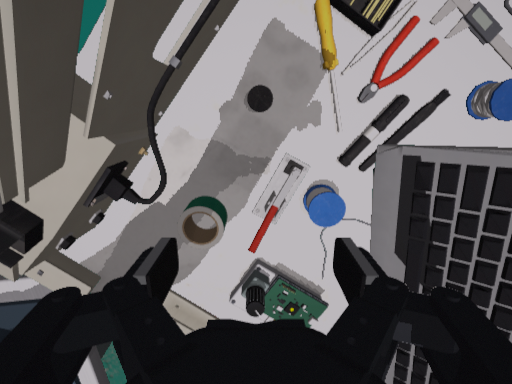

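Loupe at (260,98), screwdriver shaft (331,65)–(340,130), roll (204,220), spool (325,205). There is clearance round the loupe. I'll go above it and look once more.

```bash

python3 -m inch '[[[0,0,0],[0.2,0.03,0],1],[[0,0,0],[0.45,0.03,0.2],1],[[0,0,0],[0.45,0.03,0.5],1],[[0,0,0],[0.45,0.03,0.75],1],[[0,0,0],[0.45,0.03,0.75],1],[[0,0,0],[0.45,0.03,0.75],1],[[0,0,0],[0.45,0.03,0.75],1],[[0,0,0],[0.45,0.03,0.75],1],[[0,0,0],[0.45,0.03,0.75],1],[[0,0,0],[0.45,0.03,0.75],1]]'
python3 - <<'E'
from h import *
st=arm.read_state(); im,d=arm.get_image('wrist'); save(im,'g2.png')
marks('wrist',['loupe_center'],st)
for q in arm.silhouettes('wrist','loupe_center')[:2]:
    m=q['pixels'];ys,xs=np.nonzero(m); print(q['p'],len(xs),xs.min(),xs.max(),ys.min(),ys.max())
    print('bbox left/right at .035',ray((xs.min(),np.median(ys[xs==xs.min()])),.035,st),ray((xs.max()+1,np.median(ys[xs==xs.max()])),.035,st))
    c=arm.get_calibration('wrist'); z=d[m]; P=np.array([cam2world('wrist',[(x-c['cx'])/c['fx']*w,(y-c['cy'])/c['fy']*w,w],st) for x,y,w in zip(xs,ys,z)])
    top=P[P[:,2]>np.percentile(P[:,2],90)-.004]; print('top',np.percentile(P[:,2],[5,50,95]).round(4),(top.min(0)+top.max(0)).round(4)/2)
go([.538,.409,.009])
E
```

```text
time_s: 12.8
tool_pos: [0.5381, 0.4105, 0.1116]
orientation: [0.746, 0.666, 0.0, 0.0]
contact_force: [-0.2, 0.7, -0.4]
grip_width: 0.0852
gripper_force: 0.0
wrist loupe_center 0.8 [0.5408 0.4047 0.0194]
0.88 1229 236 274 175 217
bbox left/right at .035 [0.52102424 0.41302651 0.035     ] [0.55473608 0.40919363 0.035     ]
top [0.0091 0.0344 0.0356] [0.53745 0.4395  0.1429 ]
t 12.95 pos [0.538  0.4105 0.1113] joints [-0.38  0.74 -0.6   1.56  0.47  0.99 -1.24]
shift [-0.007  0.001  0.512]
yaw now 83.48
```

```bash

python3 -m inch '[[[0,0,0],[0,0,0.2],1],[[0,0,0],[0,0,0.4],1],[[0,0,0],[0,0,0.51],1],[[0,0,0],[0,0,0.51],1],[[0,0,0],[0,0,0.51],-0.5],[[0,0,0],[0,0,0.51],-0.5],[[0,0,0],[0,0,0.51],-0.5],[[0,0,0],[0,0,0.51],-0.5],[[0,0,0],[0,0,0.51],-0.5],[[0,0,0],[0,0,0.51],-0.5]]' 35
```

```text
time_s: 14.2
tool_pos: [0.5384, 0.411, 0.0105]
orientation: [0.746, 0.666, 0.001, 0.0]
contact_force: [-0.0, -0.9, 6.5]
grip_width: 0.0309
gripper_force: 34.3
```

```bash

python3 -m inch '[[[0,0,0],[0,0,-0.1],-0.5],[[0,0,0],[0,0,-0.25],-0.5],[[0,0,0],[0,0,-0.45],-0.5],[[0,0,0],[0,0,-0.65],-0.5],[[0,0,0],[0,0,-0.8],-0.5],[[0,0,0],[0,0,-0.8],-0.5],[[0,0,0],[0,0,-0.8],-0.5],[[0,0,0],[-0.1,0,-0.8],-0.5],[[0,0,0],[-0.25,0.04,-0.8],-0.5],[[0,0,0],[-0.3,0.05,-0.8],-0.5]]' 
python3 - <<'E'
from h import *
st=arm.read_state(); im,d=arm.get_image('wrist'); save(im,'h.png')
marks('wrist',['loupe_center'],st)
go([.554,.076,.17],83.5)
E
```

```text
time_s: 15.45
tool_pos: [0.5415, 0.3472, 0.1682]
orientation: [0.747, 0.665, -0.001, 0.0]
contact_force: [0.5, -0.7, -1.2]
grip_width: 0.0313
gripper_force: 34.7
wrist loupe_center 0.97 [0.5425 0.3411 0.1741]
t 15.55 pos [0.5414 0.3485 0.1688] joints [-0.27  0.64 -0.64  1.59  0.42  1.05 -1.14]
shift [-1.346  0.22  -0.005]
yaw now 83.39
turn [-0.0001  0.0002 -0.0003]
```

View pics/h.png

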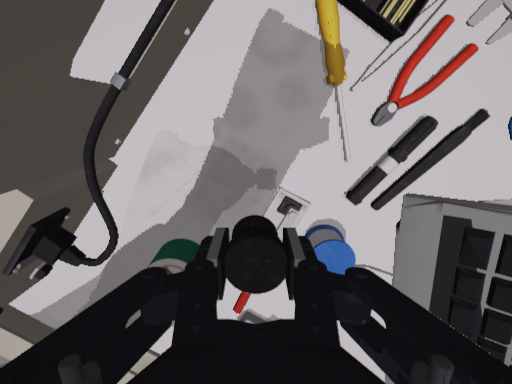

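The loupe is held upright at (256,255) with its top disc centred near (256,262). I'll locate it in the tool frame more precisely and carry on.

```bash

python3 - <<'E'
from h import *
st=arm.read_state(); im=cv2.imread('pics/h.png')[:,:,::-1].copy()
for v in (258,262,266): print(v,ray((256,v),.193,st)-np.array(st['tool_pos']))
save(cv2.resize(im[200:310,195:320],None,fx=5,fy=5,interpolation=cv2.INTER_CUBIC).clip(0,80)*3,'i.png')
E
python3 -m inch '[[[0,0,0],[-0.2,0.03,0],-0.5],[[0,0,0],[-0.45,0.08,0],-0.5],[[0,0,0],[-0.7,0.12,0],-0.5],[[0,0,0],[-0.9,0.16,0],-0.5],[[0,0,0],[-1,0.16,0],-0.5],[[0,0,0],[-1,0.16,0],-0.5],[[0,0,0],[-1,0.16,0],-0.5],[[0,0,0],[-1,0.16,0],-0.5],[[0,0,0],[-1,0.16,0],-0.5],[[0,0,0],[-1,0.16,0],-0.5]]' | head -2
```

```text
258 [0.00038457 0.00370403 0.02424842]
262 [0.00012353 0.00142826 0.02424842]
266 [-0.00014013 -0.00087037  0.02424842]
time_s: 16.8
tool_pos: [0.5502, 0.1479, 0.1693]
```

View pics/i.png

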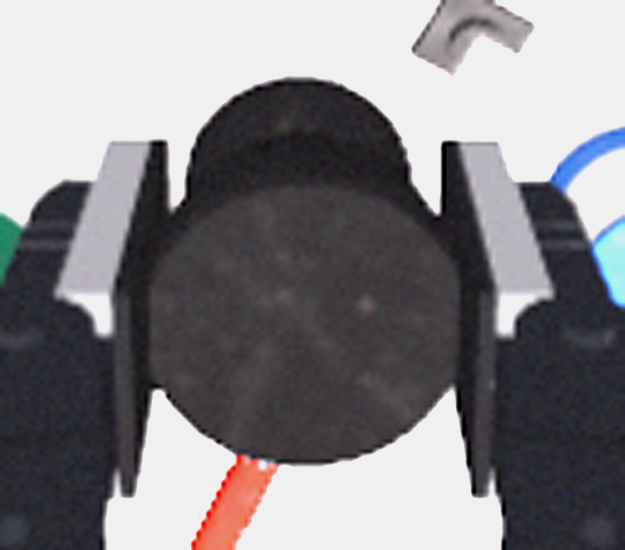

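```bash

python3 - <<'E'
from h import *
st=arm.read_state(); dz=st['tool_pos'][2]-.1685
print('foot',ray((256,236.8),.158+dz,st)-np.array(st['tool_pos']))
go([.554,.0758,.1],83.5)
E
```

```text
foot [-0.00021246 -0.00198374 -0.0105    ]
t 16.8 pos [0.5502 0.1479 0.1693] joints [ 0.09  0.55 -0.67  1.79  0.41  0.95 -0.86]
shift [-0.356  0.06   0.346]
yaw now 83.52
turn [-0.     -0.      0.0001]
```

```bash

python3 -m inch '[[[0,0,0],[-0.15,0.03,0],-0.5],[[0,0,0],[-0.3,0.06,0],-0.5],[[0,0,0],[-0.355,0.06,0],-0.5],[[0,0,0],[-0.355,0.06,0.1],-0.5],[[0,0,0],[-0.355,0.06,0.25],-0.5],[[0,0,0],[-0.355,0.06,0.345],-0.5],[[0,0,0],[-0.355,0.06,0.345],-0.5],[[0,0,0],[-0.355,0.06,0.345],-0.5],[[0,0,0],[-0.355,0.06,0.345],-0.5],[[0,0,0],[-0.355,0.06,0.345],-0.5]]' | head -2
python3 - <<'E'
from h import *
cs=[]
for n in ['scene','side']:
    im,d=arm.get_image(n); c=arm.get_calibration(n)
    p=np.array(c['R'])@[.554,.076,.07]+c['t']; u=int(c['cx']+c['fx']*p[0]/p[2]); v=int(c['cy']+c['fy']*p[1]/p[2])
    marks(n,['chip_top','loupe_center'])
    blobs(im,'yellow',(u-30,v-30,u+30,v+40),None,.039,n)
    cs.append(cv2.resize(im[v-40:v+40,u-40:u+40],(400,400),interpolation=cv2.INTER_CUBIC)); print(u-40,v-40)
save(np.hstack(cs),'j.png')
go([.554,.0758,.06],83.5)
E
```

```text
time_s: 18.05
tool_pos: [0.5544, 0.0756, 0.1009]
283 169
side chip_top 0.57 [0.5526 0.0721 0.037 ]
yellow [234, 264, 6, 4, 17] [236.4 265.2] [0.5261 0.022 ]
212 191
t 18.35 pos [0.5541 0.0755 0.1004] joints [ 0.18  0.61 -0.61  1.89  0.49  0.79 -0.81]
shift [ 0.001 -0.001  0.202]
yaw now 83.48
turn [ 0.     -0.     -0.0001]
```

View pics/j.png

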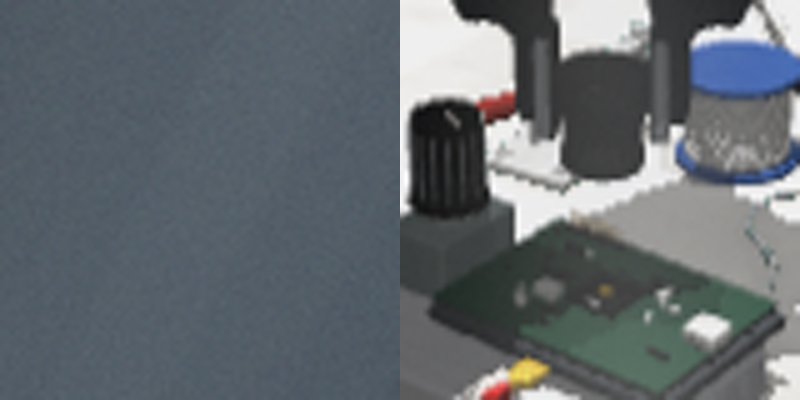

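The side view (right half) shows the loupe axis at column 602, directly above the yellow dot (604,292). The scene camera is blocked by the arm. I'll check the depth direction with rays.

```bash

python3 - <<'E'
from h import *
f=lambda u,v,z:ray((212+(u-400)/5-.4,191+v/5-.4),z,None,'side').round(4)
print('dot',f(604,292,.039))
im,d=arm.get_image('side'); 
fr=f(602,180,.0829); cam=cam2world('side',[0,0,0]); e=(fr-cam)[:2]; e/=np.linalg.norm(e)
print('foot centre',fr[:2]+e*.014,'viewdir',e)
fr=f(602,52,.118); print('top centre',fr[:2]-e*.017)
E
```

```text
dot [0.5542 0.0708 0.039 ]
foot centre [0.55440346 0.08549419] viewdir [0.02881829 0.99958467]
top centre [0.55481009 0.08250706]
```

```bash

python3 - <<'E'
from h import *
c=arm.get_calibration('side'); im,d=arm.get_image('side')
def P(u,v): 
    w=d[v,u]; return cam2world('side',[(u-c['cx'])/c['fx']*w,(v-c['cy'])/c['fy']*w,w])
L=np.array([P(u,v) for u in range(250,256) for v in range(205,224)]); print('loupe front',np.median(L,0),L.std(0)); print(L[:19:3].round(4))
C=np.array([P(u,v) for u in range(250,256) for v in (248,249,250)]); print('dot',np.median(C,0),C.std(0))
E
```

```text
loupe front [0.55495116 0.06041343 0.11302496] [0.00284036 0.00399528 0.00979067]
[[0.5511 0.0716 0.1237]
 [0.5508 0.063  0.1223]
 [0.5507 0.06   0.1183]
 [0.5506 0.0601 0.1128]
 [0.5505 0.0606 0.1069]
 [0.5505 0.0618 0.1007]
 [0.5504 0.0596 0.0962]]
dot [0.55441607 0.07279453 0.03746265] [0.00298302 0.00322405 0.00062167]
```

```bash

python3 -m inch '[[[0,0,0],[0,0,0.03],-0.5],[[0,0,0],[0,0,0.06],-0.5],[[0,0,0],[-0.003,0,0.1],-0.5],[[0,0,0],[-0.003,0,0.14],-0.5],[[0,0,0],[-0.003,0,0.18],-0.5],[[0,0,0],[-0.003,0,0.2],-0.5],[[0,0,0],[-0.003,0,0.2],-0.5],[[0,0,0],[-0.003,0,0.2],-0.5],[[0,0,0],[-0.003,0,0.2],-0.5],[[0,0,0],[-0.003,0,0.2],-0.5]]'
python3 - <<'E'
from h import *
c=arm.get_calibration('side'); im,d=arm.get_image('side')
def P(u,v): 
    w=d[v,u]; return cam2world('side',[(u-c['cx'])/c['fx']*w,(v-c['cy'])/c['fy']*w,w])
L=np.array([P(u,v) for u in range(251,255) for v in range(222,238)]); print(L[:16].round(4))
a={k:blobs(im,k,(210,240,265,295),None,.029,'side') for k in ['red','yellow']}
marks('side',['chip_top','loupe_center'])
w,_=arm.get_image('wrist')
save(np.hstack([cv2.resize(im[200:280,212:292],(400,400),interpolation=cv2.INTER_CUBIC),cv2.resize(w[190:290,206:306],(400,400),interpolation=cv2.INTER_CUBIC)]),'k.png')
E
```

```text
time_s: 19.7
tool_pos: [0.5542, 0.0749, 0.0605]
orientation: [0.746, 0.666, 0.0, 0.0]
contact_force: [0.2, -0.8, 0.9]
grip_width: 0.0312
gripper_force: 34.7
[[ 0.5528  0.0871  0.0836]
 [ 0.5357 -0.5644  0.4272]
 [ 0.5526  0.0817  0.0825]
 [ 0.5524  0.0762  0.0835]
 [ 0.5523  0.0726  0.0835]
 [ 0.5522  0.0707  0.0826]
 [ 0.5521  0.0666  0.0829]
 [ 0.5519  0.061   0.084 ]
 [ 0.5519  0.0598  0.0828]
 [ 0.5518  0.0582  0.0818]
 [ 0.5518  0.0567  0.0807]
 [ 0.5517  0.0565  0.0789]
 [ 0.5517  0.057   0.0767]
 [ 0.5517  0.059   0.0737]
 [ 0.5517  0.059   0.0717]
 [ 0.5517  0.0588  0.0699]]
red [229, 267, 5, 6, 20] [230.8 269.6] [0.5168 0.0245]
yellow [234, 263, 6, 5, 16] [237.1 265.1] [0.5271 0.0373]
side chip_top 0.82 [0.5548 0.0746 0.033 ]
side loupe_center 0.87 [0.5555 0.0737 0.0648]
```

View pics/k.png

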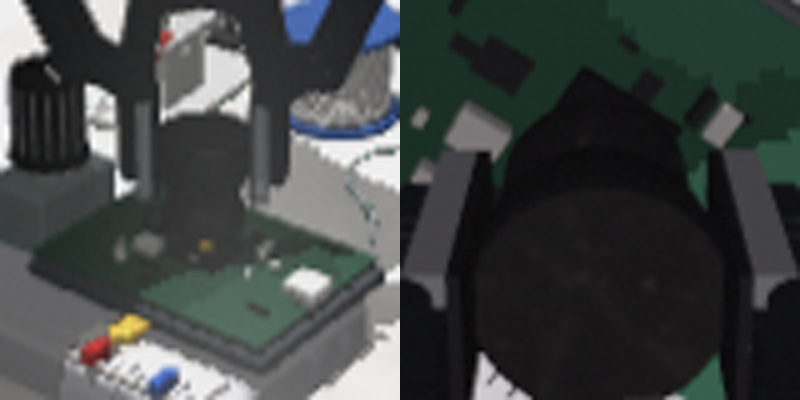

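The left view shows the loupe just over the dot (205,245) with the pointer still at red. The right view shows the chip's corner (587,70) peeking out past the loupe. I'll use that corner as a last check and hand in if it agrees.

```bash

python3 - <<'E'
from h import *
st=arm.read_state(); c=ray((206+187/4,190+70/4),.039,st)-[.001,.0141,0]
e=np.hypot(*(c[:2]-np.array(st['tool_pos'])[:2])); print(c,e,st['gripper_force'])
if e<.0035: print(arm.hand_in())
E
```

```text
[0.55255456 0.07469295 0.039     ] 0.0015538880402728567 34.74192342215247
the job is handed in; nothing more can be done
None
```

The job is handed in, and the interface returned no verdict: the pointer is within about 1 mm of the red mark, and the loupe is still gripped upright about 1.5 mm off the chip's centre, its lower rim about 10 mm above it.

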